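# Park a used oil filter at the top of the drain gutter

## Task

Set the used oil filter to drain: first push the round drip pan along the bench until it stands centred under the spout of the drain gutter, then push the filter that lies in the gutter up the slope, over the ribs, until it meets the end stop and stays behind the last rib without rolling back. Push them only: neither the pan nor the filter may be picked up, and the other things on the bench stay where they are.

Things in the scene. Friction and masses are not known exactly. Their poses are not given: they have to be found in the camera images.
- gutter: Drain gutter: straight steel channel on legs bolted to the bench, sloping 7 degrees (0.122 rad). Origin on its floor at the open low end, midway across, 60 mm above the bench. x runs along the floor up the slope, y across, z square to the floor. Floor 298 mm long, 100 mm wide between side walls 35 mm high (112 mm over their edges). Legs from x = 80 mm upwards, on feet 150 mm wide.
- top_rib (a point): Top of the last of three rounded ribs, 3 mm high and 10 mm wide, across the gutter's floor at x = 45, 145 and 245 mm. A filter let go in the gutter rolls down until it rests against the rib below it. This point is on the middle of the last rib, at 245 mm.
- end_stop (a point): The end stop: plate 67 mm high across the gutter's top end. This point is at the foot of its face, midway across, at x = 298 mm along the floor.
- spout (a point): Lip of the spout, a tongue 50 mm wide that carries on 41 mm past the low end of the gutter; this point is on the middle of the lip, 48 mm above the bench.
- filter: Used oil filter: dark closed canister, 66 mm across, 84 mm long, about 0.36 kg, oily (friction about 0.25), lying across the gutter against the lowest rib (its centre at x = 60 mm in the gutter). Origin at its centre; y is its long axis, it rolls about y. Parked at the end stop its centre is at x = 260 to 265 mm, 33 mm above the floor. Takes about 3 to 8 N to push over a rib.
- pan: Drip pan: open, round, bare metal, 134 mm in diameter over its rim, 126 mm at the bottom, 30 mm high, about 0.28 kg, loose on the bench. Origin at the centre of its underside, z up.
- new_filter: Bystander: a larger, light grey filter, 76 mm in diameter and 95 mm high, standing upright on the bench beyond the gutter's low end. Origin at the centre of its underside.
- oil_can: Bystander: round can with a neck, 90 mm in diameter, 128 mm high, standing. Origin at the centre of its underside.
- wrench_a: Bystander: small wrench lying flat beside the gutter on the side away from the robot, about 180 mm long, 8 mm thick. Origin near its middle on the underside.
- wrench_b: Bystander: larger wrench lying flat, about 220 mm long, 8 mm thick. Origin at its middle on the underside.
- socket: Bystander: steel socket standing on end beside the gutter on the robot's side, 30 mm in diameter, 38 mm high. Origin at the centre of its underside.
- ratchet: Bystander: ratchet handle lying on the bench, about 200 mm long, 38 mm high at its head. Origin near its middle on the underside.

How it is judged:
On the way, in this order (a step that is already met when the one before it is completed fails the run):
1. the drip pan stands on the bench under the spout, its centre within 25 mm of below the lip, at rest, with the filter still at the lowest rib (horizontal distance between pan and spout below 0.025 m and linear speed of pan below 0.02 m/s and height (world z) of pan below 0.006 m and angle between pan's own z axis and vertical below 0.08 rad and x of filter in the frame of gutter below 0.1 m), for 0.2 s.
2. the filter lies between the last rib and the end stop, at rest (x of filter in the frame of gutter between 0.252 and 0.27 m and z of filter in the frame of gutter between 0.028 and 0.037 m and y of filter in the frame of gutter between -0.02 and 0.02 m and linear speed of filter below 0.02 m/s), for 0.2 s.
At the end, for the whole second after the job is handed in: The drip pan stands flat on the bench with its centre within 25 mm (seen from above) of the spout's lip, and the filter lies on the gutter floor between the last rib and the end stop (centre 252 to 270 mm up the gutter, within 20 mm of its middle line), both at rest (all of step 2 and horizontal distance between pan and spout below 0.025 m and linear speed of pan below 0.02 m/s and height (world z) of pan below 0.006 m and angle between pan's own z axis and vertical below 0.08 rad); the robot touches nothing.
It fails at once if the filter is lifted off the gutter (centre more than 52 mm above its floor; 33 mm when lying, 36 mm on a rib) (z of filter in the frame of gutter above 0.052 m).
It fails at once if the drip pan is lifted off the bench by more than 12 mm or tipped by more than 0.3 rad (height (world z) of pan above 0.012 m or angle between pan's own z axis and vertical above 0.3 rad).
It fails at once if another thing on the bench is moved by more than 20 mm (distance of any of oil_can, new_filter, wrench_a, wrench_b, socket, ratchet from where it was at the start of the episode above 0.02 m).
It also fails if it takes over 61 s, if anything falls off the work surface, if the arm or the gripper's body presses on something with over 40 N, if the wrist force passes 120 N, or if a joint passes its speed limit or range.

## Robot

A 6-joint arm with a two-finger parallel gripper is mounted at the origin on the work surface. World frame = base frame: x ahead of the robot, y to its left, z up, the work surface at z = 0. Lengths are in m, angles in rad, forces in N, time in s.
With the tool pointing down it reaches from about 0.25 to 0.85 m from the base axis. Payload 12.5 kg.
Tool frame: the origin (TCP) lies on the centre line of the jaws, within the pads' length; the fingertips stand 14 mm ahead of it and the grasp point (between the pads) lies 5 mm behind it; x points along the fingers, z is the direction in which the jaws open and shut, and the axes are right-handed (so a half turn about x gives the same grasp; the last joint's range is limited). The gripper opens to 93 mm and grips with 3 to 60 N. Pads are 15 mm wide; open, the fingers measure 128 mm over their backs; the gripper's body (75 mm by 188 mm) begins 65 mm behind the grasp point.
Start: joints at [1.024, 0.351, 1.652, -0, 1.139, -0.085], TCP at [0.245, 0.492, 0.233] pointing down, gripper open.
Joint ranges: [-2.75, 2.75], [-0.79, 2.1], [0.01, 2.65], [-1.57, 4.71], [0.07, 3.14], [-2.87, 2.87]. Speed limits (rad/s): [2.22, 2.22, 2.79, 3.14, 3.14, 3.14].

## Interface

Orientations are given as a unit quaternion [x, y, z, w].
In Python, from cell import robot gives the robot as it stands.
- The arm moves only by the tool step_arm, never from a script. Its argument "plan" is a list of rows, each a list of 4 numbers: the shift along the tool's x, y, z in cm, then the turn about the tool's x in rad. A call has 1 to 8 rows; each row shifts and turns the commanded pose from where the row before left it, along the tool's axes as they then stand; what a row does not reach is not made up. A row lasts 1/8 s, in which the tool goes at most 62.5 mm and 10.7 degrees, less where a joint would pass 70% of its speed; a pose out of reach is approached as far as the arm can. A call is refused whole if a number of a shift passes 6.25 or a number of a turn 0.188, either way. A call with a gripper value outside its range is refused whole. "grip" is the opening in per cent of the stroke, from 0 (shut) to 100 (fully open), set as the call begins (left out, the last holds). The fingers move at their own pace and stop on an object; the grip force is fixed at half the most. Time passes only in rows, so rows that do not move let the fingers close. It gives the time, the measured TCP pose, the force and the opening at its end, in the units of the state.
- robot.read_state(): the state, without advancing time (a new reading comes with each control period).
- robot.get_image(name): name is "scene" or "top" or "wrist"; returns a dict with "frame" (400x640x3 uint8, red, green, blue), "fx", "fy", "cx", "cy" (pixels), "dist" ([k1, k2, p1, p2, k3] as OpenCV has them; the pictures are not rectified), "view" (4x4, takes a point from world to camera coordinates). Camera axes: x right, y down, z forward; pixel columns grow to the right and rows downward; lengths in m; the calibration is good to about 2 mm. A picture is of the moment at which its call begins. There is no depth.
- robot.job_done(): hands the job in, once; it reports no verdict.
The state is a dict: "t": time; "joint_pos": joint angles; "qd": joint speeds; "effort": joint torques, N m; "tcp_pos": TCP position; "ee_rot": TCP orientation; "contact_force": force on the tool from outside, world axes, zero at the start; "moment": the same for the moment, N m; "gripper_width": finger opening in m.
Only numpy, scipy, OpenCV 4.12 (cv2) and the standard library are available. Lean on these libraries where they do the work, as an engineer would, in place of code of your own. Each camera call takes 0.05 s, during which the arm holds its last target.

## Working session

There is one attempt and no reset: what is moved stays moved. The work goes in short steps, Python scripts to look and compute and a tool call to move; the robot and the scene stay as the last step left them, time stands still between calls to the robot, and variables do not carry over. Pictures are saved under pics/ and viewed, and the job is handed in when it is done.

Besides the shell and the picture viewer there is one more tool, called by a JSON object that holds its "name" and its "arguments". step_arm: Moves the arm, as the interface text tells. Its arguments: {"type":"object","properties":{"plan":{"type":"array"},"grip":{"type":"number"}},"required":["plan"]}

```bash
mkdir -p pics; cat > h.py <<'E'
import cv2, numpy as np
from cell import robot
def shot(name,fn):
    im=robot.get_image(name); cv2.imwrite(fn,cv2.cvtColor(im["frame"],cv2.COLOR_RGB2BGR))
    np.savez(fn.replace('.png','.npz'),**{k:np.array(v) for k,v in im.items()})
    return im
def load(fn): return dict(np.load(fn))
def K(im): return np.array([[im["fx"],0,im["cx"]],[0,im["fy"],im["cy"]],[0,0,1]],float)
def ray(im,uv):
    p=cv2.undistortPoints(np.array(uv,float).reshape(-1,1,2),K(im),np.array(im["dist"],float)).reshape(-1,2)
    V=np.array(im["view"]);R,t=V[:3,:3],V[:3,3]
    d=np.c_[p,np.ones(len(p))]@R
    return -R.T@t,d
def onz(im,uv,z):
    c,d=ray(im,uv); s=(z-c[2])/d[:,2]; return c+s[:,None]*d
def proj(im,X):
    V=np.array(im["view"]);r,_=cv2.Rodrigues(V[:3,:3])
    return cv2.projectPoints(np.array(X,float).reshape(-1,1,3),r,V[:3,3],K(im),np.array(im["dist"],float))[0].reshape(-1,2)
def tri(obs):
    A=np.zeros((3,3));b=np.zeros(3)
    for im,uv in obs:
        c,d=ray(im,uv);d=d[0]/np.linalg.norm(d[0]);P=np.eye(3)-np.outer(d,d);A+=P;b+=P@c
    return np.linalg.solve(A,b)
E
python3 - <<'E'
from h import *
for n in ["scene","top","wrist"]:
    im=shot(n,f"pics/{n}0.png"); V=np.array(im["view"]); print(n,(-V[:3,:3].T@V[:3,3]).round(3),V[2,:3].round(3),im["fx"])
s=robot.read_state(); print(s)
E
```

```text
scene [ 1.457 -0.057  0.79 ] [-0.774  0.077 -0.629] 445.14231828936863
top [ 4.610e-01 -1.000e-03  1.119e+00] [ 0.121  0.015 -0.993] 430.98188455186585
wrist [0.171 0.528 0.384] [ 0.262 -0.13  -0.956] 278.561018384536
{'t': 0.15, 'joint_pos': array([ 1.02442303e+00,  3.51109398e-01,  1.65222714e+00, -2.09920100e-05,
        1.13909119e+00, -8.45880291e-02]), 'qd': array([-0.00075637, -0.00132718, -0.00057349,  0.00103663,  0.00193656,
        0.00097844]), 'effort': array([ 9.13190834e-04, -4.97466874e+01, -2.85340834e+01,  6.99144742e-02,
        2.46558257e-02, -1.33248755e-04]), 'tcp_pos': array([0.24490726, 0.49220798, 0.23224576]), 'ee_rot': array([-0.37245028,  0.60141303,  0.37217088,  0.60089265]), 'contact_force': array([0.10350214, 0.4558964 , 1.37650744]), 'moment': array([-0.02586704, -0.0281605 ,  0.00909058]), 'gripper_width': 0.09298916014861051}
```

View pics/scene0.png

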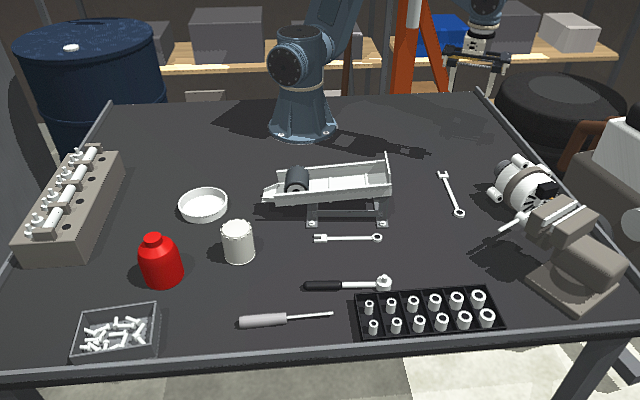

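View pics/top0.png

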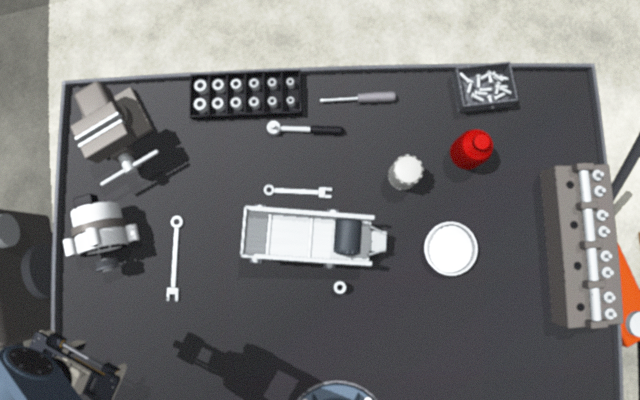

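View pics/wrist0.png

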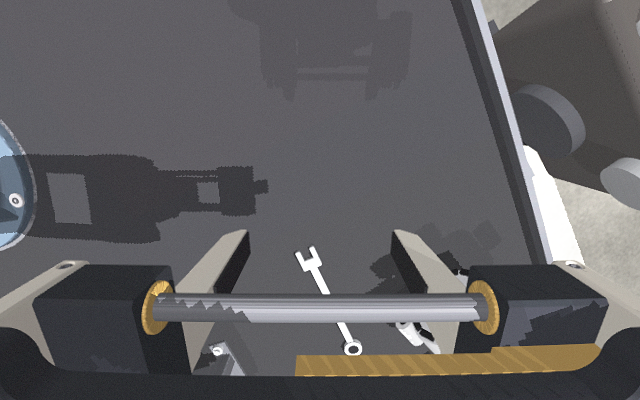

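The top view shows the gutter running left (high, end stop ~x=243) to right (spout lip ~(386,243)), with the dark filter at (348,237). The pan is at (451,248), the new filter at (406,172), and the socket at (340,288). The wrist view shows only the larger wrench. I'll measure more finely.

```bash
python3 - <<'E'
from h import *
a=cv2.imread('pics/top0.png')[185:305,230:500]; cv2.imwrite('pics/top0z.png',cv2.resize(a,None,fx=2.9,fy=2.9,interpolation=cv2.INTER_CUBIC))
a=cv2.imread('pics/scene0.png')[145:270,170:400]; cv2.imwrite('pics/scene0z.png',cv2.resize(a,None,fx=3.4,fy=3.4,interpolation=cv2.INTER_CUBIC))
im=load('pics/top0.png'.replace('png','npz'))
g=cv2.cvtColor(im['frame'],cv2.COLOR_RGB2GRAY)
m=(g>110).astype(np.uint8); m[:, :415]=0; m[:,490:]=0; m[:210]=0; m[290:]=0
c=max(cv2.findContours(m,0,2)[0],key=cv2.contourArea)
e=cv2.fitEllipse(c); print('pan px',e)
pts=onz(im,c[:,0,:],0.03)
(cc,r)=cv2.minEnclosingCircle(pts[:,:2].astype(np.float32)); print('pan centre',cc,r,'mean',onz(im,[e[0]],0.03))
E
```

```text
pan px ((450.45849609375, 248.14187622070312), (53.68351364135742, 54.87311935424805), 155.0938720703125)
pan centre (0.4541771411895752, -0.29875457286834717) 0.07008759677410126 mean [[ 0.45375141 -0.29839754  0.03      ]]
```

View pics/top0z.png

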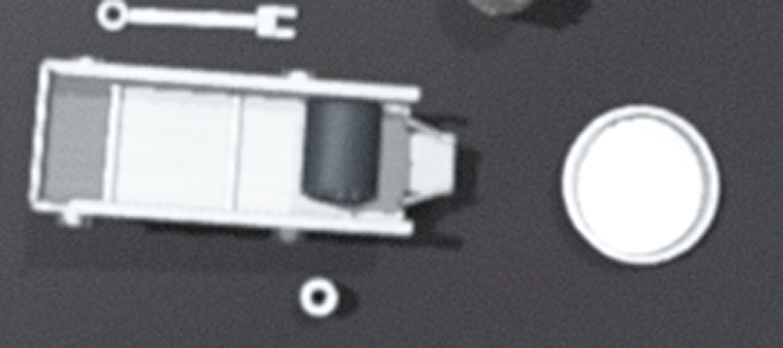

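View pics/scene0z.png

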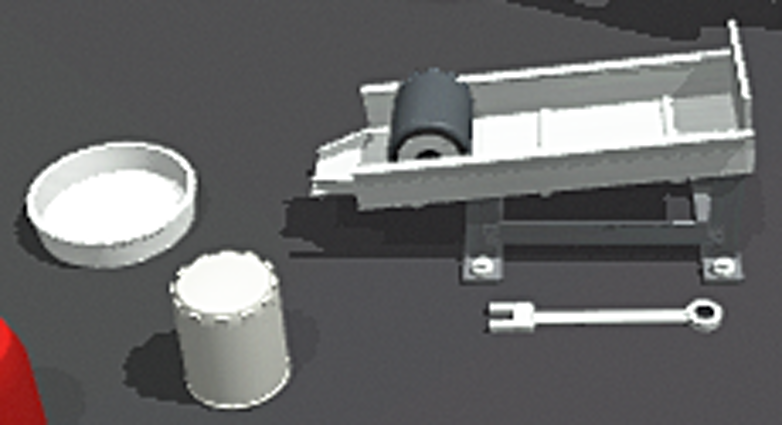

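```bash
python3 - <<'E'
from h import *
im=load('pics/top0.npz'); sc=load('pics/scene0.npz')
P=lambda u,v:[230+u/2.9,185+v/2.9]
S=lambda u,v:[170+u/3.4,145+v/3.4]
lip=onz(im,[P(456,135),P(454,197)],0.048); print('lip',lip,lip.mean(0), np.linalg.norm(lip[0]-lip[1]))
print('lip tri', tri([(im,P(455,166)),(sc,S((312+318)/2,(190+158)/2))]))
lo=onz(im,[P(419,93),P(412,228)],0.0947); print('low wall ends',lo,np.linalg.norm(lo[0]-lo[1]))
hi=onz(im,[P(45,65),P(33,206)],0.163); print('stop top',hi,np.linalg.norm(hi[0]-hi[1]))
# ribs top: second at (237,97)-(234,210), third (117,88)-(108,203)
r2=onz(im,[P(238,96),P(234,208)],0.06+0.145*np.sin(.122)+.003); r3=onz(im,[P(117,86),P(109,203)],0.06+.245*np.sin(.122)+.003)
print('r2',r2.mean(0),r2[0]-r2[1],'r3',r3.mean(0),r3[0]-r3[1])
for nm,a,b in [('lo-hi',lo.mean(0),hi.mean(0)),('lip-hi',lip.mean(0),hi.mean(0)),('lip-r3',lip.mean(0),r3.mean(0)),('lip-r2',lip.mean(0),r2.mean(0))]:
    d=b-a; print(nm,np.degrees(np.arctan2(d[1],d[0])),np.linalg.norm(d[:2]))
print('filter', onz(im,[P(343,150)],0.06+0.06*.122+.066))
print('socket',onz(im,[P(319,297)],.038),'newf', onz(im,[[408,160]],.095))
E
```

```text
lip [[ 0.50000913 -0.13787658  0.048     ]
 [ 0.44738507 -0.13394924  0.048     ]] [ 0.4736971  -0.13591291  0.048     ] 0.052770405562209605
lip tri [ 0.47368593 -0.13417829  0.04679252]
low wall ends [[ 0.53361053 -0.10299496  0.0947    ]
 [ 0.42399094 -0.09298615  0.0947    ]] 0.11007557078108893
stop top [[0.55875032 0.19134595 0.163     ]
 [0.45062674 0.2015626  0.163     ]] 0.10860519730871109
r2 [0.49030443 0.04901514 0.08064615] [ 0.0925181  -0.00560936  0.        ] r3 [0.49883922 0.14953266 0.09281591] [ 0.09589723 -0.00801871  0.        ]
lo-hi 84.97543545686392 0.29558067444114905
lip-hi 84.67288366033168 0.33380895010060463
lip-r3 84.96636352468573 0.28655069872659
lip-r2 84.86836067314606 0.1856722617598198
filter [[ 0.48778728 -0.03763224  0.13332   ]]
socket [[ 0.3658068  -0.01666313  0.038     ]] newf [[ 0.66936327 -0.19005789  0.095     ]]
```

```bash
python3 - <<'E'
from h import *
from scipy.spatial.transform import Rotation as R
s=robot.read_state(); M=R.from_quat(s['ee_rot']).as_matrix(); print(M.round(3))
for j in 'yz':
    v=M[:,'xyz'.index(j)]; print(j,np.degrees(np.arctan2(v[1],v[0])))
im=load('pics/top0.npz')
print('block left', onz(im,[[545,170],[553,325]],0.0).round(3), onz(im,[[545,170],[553,325]],0.12).round(3))
d=np.array([.0197,.1635]); print(np.degrees(np.arctan2(d[1],d[0])))
E
```

```text
[[-0.    -0.895  0.446]
 [-0.001  0.446  0.895]
 [-1.     0.    -0.001]]
y 153.54215567087562
z 63.542158133911556
block left [[ 0.652 -0.578  0.   ]
 [ 0.244 -0.569 -0.   ]] [[ 0.632 -0.516  0.12 ]
 [ 0.267 -0.508  0.12 ]]
83.12959152487446
```

{"name": "step_arm", "arguments": {"plan": [[0, 0, 0, 0.1756], [0, 0, 0, 0.1756], [0, 0, 0, 0.1756], [0, 0, 0, 0.1756], [0, 0, 0, 0.1756], [0, 0, 0, 0.1756], [0, 0, 0, 0.1754]]}}

```text
t: 1.02
tcp_pos: [0.245, 0.4923, 0.2324]
ee_rot: [0.044, 0.706, -0.045, 0.706]
contact_force: [0.3, 1.2, 0.5]
gripper_width: 0.0932
```

{"name": "step_arm", "arguments": {"plan": [[0, -5, 1.72, 0], [0, -5, 1.72, 0], [0, -5, 1.72, 0], [0, -5, 1.72, 0], [0, -5, 1.72, 0], [0, -5, 1.72, 0], [0, -5, 1.72, 0], [0, -5, 1.72, 0]]}}

```text
t: 2.02
tcp_pos: [0.3338, 0.0772, 0.2328]
ee_rot: [0.042, 0.706, -0.042, 0.706]
contact_force: [1.0, 0.2, 0.3]
gripper_width: 0.093
```

{"name": "step_arm", "arguments": {"plan": [[0, -5.5, 1.9, 0], [0, -5.5, 1.9, 0], [0, -5.5, 1.9, 0], [0, -5.5, 1.9, 0], [0, -5.5, 1.9, 0], [0, -5.5, 1.9, 0], [0, -5.5, 1.9, 0], [0, -5, 1.9, 0]]}}

```text
t: 3.02
tcp_pos: [0.4326, -0.3733, 0.2324]
ee_rot: [0.043, 0.706, -0.043, 0.706]
contact_force: [0.4, 0.6, 0.8]
gripper_width: 0.093
```

```bash
cat > t.py <<'E'
from h import *
from scipy.spatial.transform import Rotation as R
import sys
def to(target):
    s=robot.read_state(); M=R.from_quat(s['ee_rot']).as_matrix()
    y=M[:,1]; print('tcp',s['tcp_pos'].round(4),'yaw y',np.degrees(np.arctan2(y[1],y[0])).round(2),'F',s['contact_force'].round(1),'q',s['joint_pos'].round(2),'t',s['t'])
    print('shift cm',(M.T@(np.array(target)-s['tcp_pos'])*100).round(2))
E
python3 -c "
from t import *
to([.4396,-.4176,.02])"
```

```text
tcp [ 0.4326 -0.3733  0.2324] yaw y 83.09 F [0.4 0.6 0.8] q [-0.79  0.39  1.6   0.    1.16 -0.67] t 3.025
shift cm [21.24 -4.32  1.24]
```

{"name": "step_arm", "arguments": {"plan": [[2, -4.3, 1.24, 0], [4, 0, 0, 0], [4, 0, 0, 0], [4, 0, 0, 0], [3.5, 0, 0, 0], [2.2, 0, 0, 0], [1.5, 0, 0, 0], [0, 0, 0, 0]]}}

```text
t: 4.03
tcp_pos: [0.4394, -0.4151, 0.0199]
ee_rot: [0.043, 0.706, -0.042, 0.705]
contact_force: [1.0, -0.6, 0.3]
gripper_width: 0.0928
```

```bash
python3 - <<'E'
from t import *
# pan-centre target: TCP end = lip - d*0.0555
im=shot('top','pics/top1.png')
lip=np.array([.4737,-.135]); d=np.array([.1196,.9928]); e=lip-d*.0555
to([e[0],e[1],.02])
cv2.imwrite('pics/top1z.png',cv2.resize(im['frame'][150:320,340:600,::-1],None,fx=3,fy=3))
E
```

```text
tcp [ 0.4398 -0.4155  0.0208] yaw y 83.12 F [-0.4 -0.2 -0.5] q [-0.83  0.73  1.63 -0.    0.78 -0.71] t 4.075
shift cm [8.000e-02 2.271e+01 1.000e-02]
```

View pics/top1z.png

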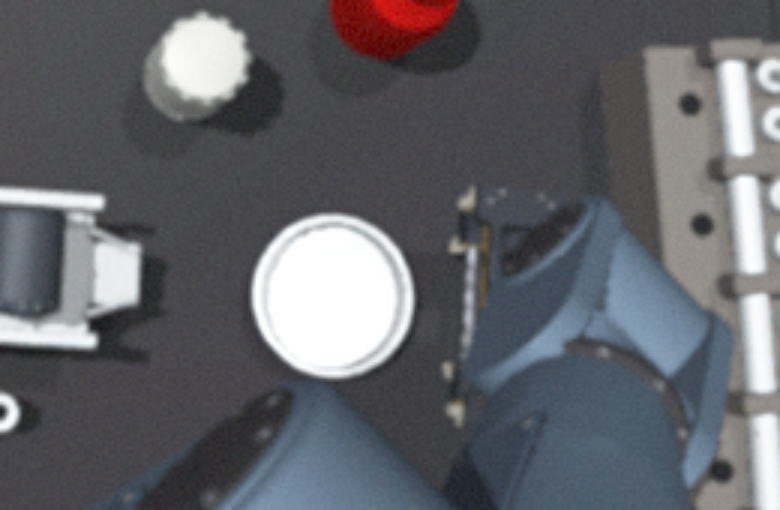

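The top view shows the pan at (333,297) in the zoom, undisturbed. The gripper is lined up behind it on the right at about (465,300), with the path to the spout lip at (140,275) clear.

{"name": "step_arm", "arguments": {"plan": [[0, 2, 0, 0], [0, 2, 0, 0], [0, 1.3, 0, 0], [0, 1, 0, 0], [0, 1, 0, 0], [0, 1, 0, 0], [0, 1, 0, 0], [0, 1, 0, 0]]}}

```text
t: 5.08
tcp_pos: [0.4522, -0.3128, 0.0207]
ee_rot: [0.042, 0.706, -0.043, 0.706]
contact_force: [0.0, -2.6, 2.9]
gripper_width: 0.0931
```

{"name": "step_arm", "arguments": {"plan": [[0, 1.2, 0, 0], [0, 1.2, 0, 0], [0, 1.2, 0, 0], [0, 1.2, 0, 0], [0, 1.2, 0, 0], [0, 1, 0, 0], [0, 0.6, 0, 0], [0, 0, 0, 0]]}}

```text
t: 6.08
tcp_pos: [0.461, -0.2371, 0.0205]
ee_rot: [0.043, 0.706, -0.042, 0.706]
contact_force: [1.0, -0.3, 0.2]
gripper_width: 0.0933
```

```bash
python3 - <<'E'
from t import *
im=shot('top','pics/top2.png'); sc=shot('scene','pics/scene2.png')
lip=np.array([.4737,-.135]); d=np.array([.1196,.9928]); e=lip-d*.0555
to([e[0],e[1],.02])
a=cv2.resize(im['frame'][180:300,300:500,::-1],None,fx=3,fy=3);b=cv2.resize(sc['frame'][140:260,170:370,::-1],None,fx=2,fy=2)
cv2.imwrite('pics/b2.png',a);cv2.imwrite('pics/b2s.png',b)
E
```

```text
tcp [ 0.4609 -0.2375  0.0204] yaw y 83.12 F [ 0.2 -1.   0.3] q [-0.57  0.62  1.87  0.    0.66 -0.45] t 6.175
shift cm [0.04 4.78 0.05]
```

View pics/b2.png

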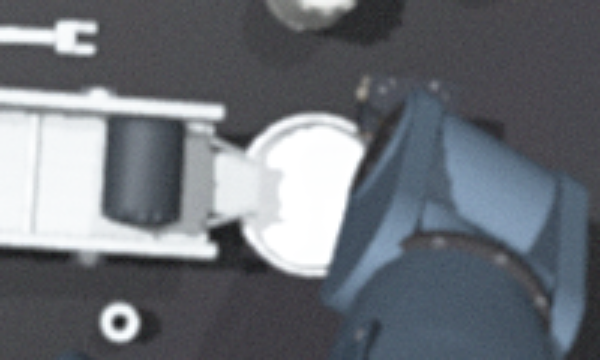

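View pics/b2s.png

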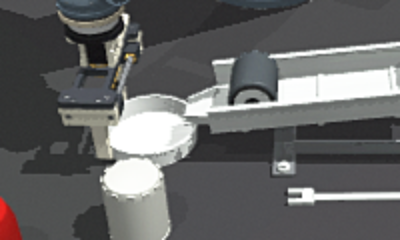

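```bash
cat > pan.py <<'E'
from t import *
from scipy.optimize import least_squares
def fit(im,uv,r=.067,z=.03):
    p=onz(im,uv,z)[:,:2]
    f=least_squares(lambda c:np.hypot(*(p-c).T)-r,p.mean(0)+[0,-.02]); return f.x,f.fun
E
python3 - <<'E'
from pan import *
im=load('pics/top2.npz')
c,r=fit(im,[[300+u/3,180+v/3] for u,v in [(318,113),(285,119),(262,133),(247,232),(262,254),(285,269),(315,275)]]); print(c,r.round(4))
E
```

```text
[ 0.46665682 -0.18371081] [ 0.0008  0.0003  0.0003 -0.0011  0.0006  0.0009  0.0007]
```

{"name": "step_arm", "arguments": {"plan": [[0, 0.8, 0, 0], [0, 0.8, 0.1, 0], [0, 0.8, 0, 0], [0, 0.8, 0, 0], [0, 0.8, 0, 0], [0, 0.5, 0, 0], [0, 0.4, 0, 0], [0, 0, 0, 0]]}}

```text
t: 7.18
tcp_pos: [0.4681, -0.189, 0.0207]
ee_rot: [0.042, 0.706, -0.042, 0.706]
contact_force: [-0.1, -0.5, -0.5]
gripper_width: 0.0931
```

{"name": "step_arm", "arguments": {"plan": [[0, 0, 0, 0], [0, -0.5, 0, 0], [0, -1.5, 0, 0], [0, -3, 0, 0], [0, -4, 0, 0], [0, -4, 0, 0], [0, -1, 0, 0], [0, 0, 0, 0]]}}

```text
t: 8.18
tcp_pos: [0.4508, -0.3287, 0.0205]
ee_rot: [0.043, 0.706, -0.043, 0.706]
contact_force: [0.2, 1.2, -0.6]
gripper_width: 0.0928
```

```bash
python3 - <<'E'
from t import *
im=shot('top','pics/top3.png'); sc=shot('scene','pics/scene3.png')
to([.4,-.3,.2])
a=cv2.resize(im['frame'][180:300,300:500,::-1],None,fx=4,fy=4);b=cv2.resize(sc['frame'][140:260,170:370,::-1],None,fx=4,fy=4)
cv2.imwrite('pics/b3.png',a);cv2.imwrite('pics/b3s.png',b)
E
```

```text
tcp [ 0.4511 -0.3274  0.0205] yaw y 83.14 F [-0.5  0.7 -0.7] q [-0.71  0.66  1.77  0.    0.71 -0.59] t 8.275
shift cm [-17.95   2.12  -5.41]
```

View pics/b3.png

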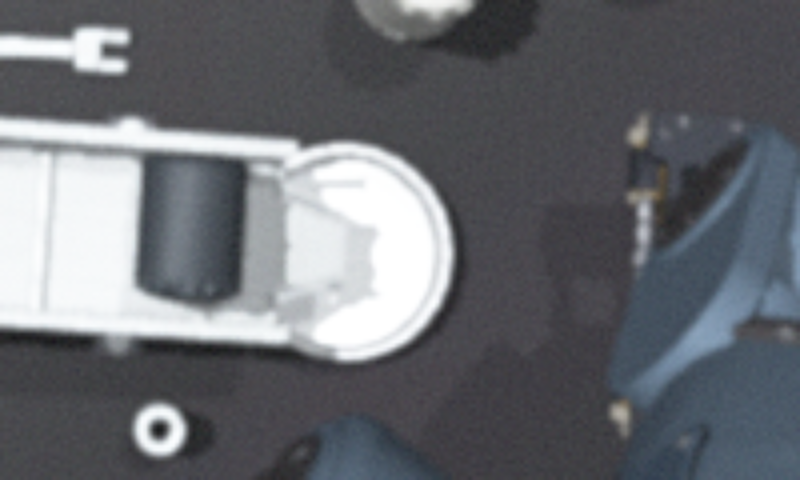

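View pics/b3s.png

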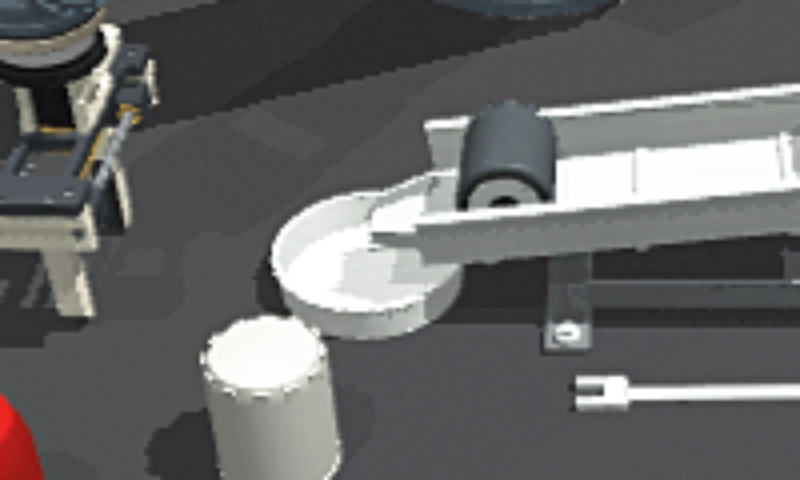

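```bash
python3 - <<'E'
from pan import *
im=load('pics/top3.npz')
c,r=fit(im,[[300+u/4,180+v/4] for u,v in [(352,143),(400,163),(440,205),(456,255),(442,305),(400,347),(352,361)]]); print(c,r.round(4), c-[.4737,-.135])
# target for filter push: gutter frame
u=np.array([np.cos(np.radians(84.95)),np.sin(np.radians(84.95))]); o=np.array([.4737,-.135])+.0405*u
n=np.array([-u[1],u[0]])
for k in (.15,.05): pass
S=lambda p,q:[300+p/4,180+q/4]
# wall end check, midline across in low wall tops
for a,b in [((298,141),(293,345))]:
    w=onz(im,[S(*a),S(*b)],.0947); print(w, 'mid',w.mean(0), 'lateral',(w.mean(0)[:2]-o)@n)
st=np.array([.505,.1965]);print('stop lateral',(st-o)@n)
x=.005; p=o+u*x*.9925; z=.06+x*.1217; print('entry TCP',p,z+.018+.014)
to([p[0],p[1],.24])
E
```

```text
[ 0.47147509 -0.13826255] [ 0.0023 -0.0012 -0.0012  0.0012  0.0003  0.      0.0005] [-0.00222491 -0.00326255]
[[ 0.53794522 -0.10321262  0.0947    ]
 [ 0.41776214 -0.09553496  0.0947    ]] mid [ 0.47785368 -0.09937379  0.0947    ] lateral -0.0010015564639845676
stop lateral -0.001998196393634112
entry TCP [ 0.47770184 -0.08971397] 0.0926085
tcp [ 0.4511 -0.3274  0.0205] yaw y 83.14 F [-0.5  0.7 -0.7] q [-0.71  0.66  1.77  0.    0.71 -0.59] t 8.275
shift cm [-21.94  23.93  -0.21]
```

The pan sits about 4 mm from under the lip, with the filter still at the lowest rib and the bystanders unmoved. Next I lift, narrow the fingers and go to the filter.

{"name": "step_arm", "arguments": {"plan": [[-4, 0, 0, 0], [-5, 0, 0, 0], [-5, 0, 0, 0], [-5, 0, 0, 0], [-3, 0, 0, -0.032], [0, 5, 0, 0], [0, 5, 0, 0], [0, 5, 0, 0]], "grip": 43}}

```text
t: 9.28
tcp_pos: [0.4642, -0.1762, 0.2406]
ee_rot: [0.031, 0.706, -0.031, 0.706]
contact_force: [-0.4, -0.3, 0.4]
gripper_width: 0.0401
```

{"name": "step_arm", "arguments": {"plan": [[0, 4, 0, 0], [0, 3, 0, 0], [0, 1.5, 0, 0], [0, 0, 0, 0]]}}

```text
t: 9.78
tcp_pos: [0.4719, -0.0934, 0.2406]
ee_rot: [0.03, 0.706, -0.03, 0.706]
contact_force: [0.2, -0.9, 0.0]
gripper_width: 0.0403
```

```bash
python3 - <<'E'
from t import *
to([.4777,-.0897,.093]); print(robot.read_state()['gripper_width'])
E
```

```text
tcp [ 0.4719 -0.0934  0.2406] yaw y 85.07 F [ 0.2 -0.9  0. ] q [-0.29  0.22  1.81 -0.    1.11 -0.21] t 9.775
shift cm [14.76  0.42  0.55]
0.04031312604186701
```

{"name": "step_arm", "arguments": {"plan": [[3, 0.2, 0.65, 0], [4, 0, 0, 0], [3, 0, 0, 0], [0, 0, 0, 0]]}}

```text
t: 10.28
tcp_pos: [0.4775, -0.0933, 0.1391]
ee_rot: [0.032, 0.708, -0.031, 0.705]
contact_force: [0.1, 0.9, -0.3]
gripper_width: 0.0399
```

```bash
python3 - <<'E'
from t import *
im=shot('top','pics/top4.png'); sc=shot('scene','pics/scene4.png')
to([.4785,-.0917,.093])
a=cv2.resize(im['frame'][180:300,240:440,::-1],None,fx=4,fy=4);b=cv2.resize(sc['frame'][120:240,220:420,::-1],None,fx=4,fy=4)
cv2.imwrite('pics/b4.png',a);cv2.imwrite('pics/b4s.png',b)
E
```

```text
tcp [ 0.479  -0.0934  0.1414] yaw y 84.92 F [ 0.5 -0.4 -0.8] q [-0.29  0.36  1.9  -0.    0.88 -0.2 ] t 10.375
shift cm [ 4.84  0.17 -0.06]
```

View pics/b4s.png

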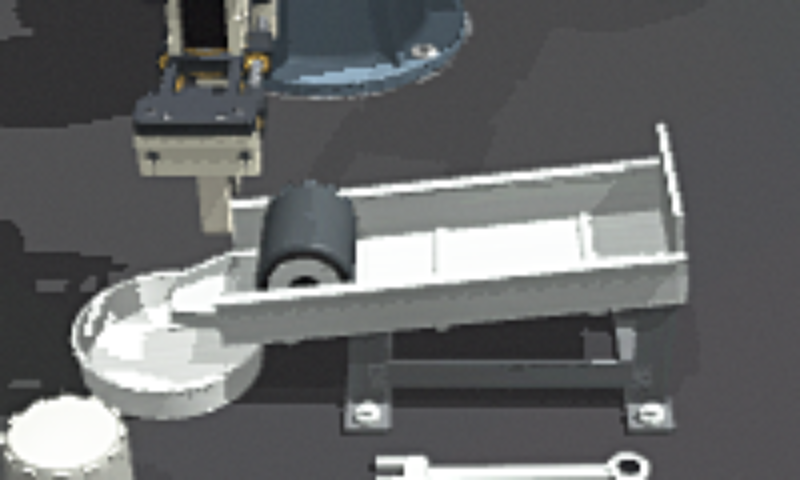

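{"name": "step_arm", "arguments": {"plan": [[2, 0, 0, 0], [2, 0, 0, 0], [0.8, 0, 0, 0], [0, 0, 0, 0]]}}

```text
t: 10.88
tcp_pos: [0.4789, -0.0929, 0.0933]
ee_rot: [0.031, 0.706, -0.031, 0.707]
contact_force: [0.8, -0.3, -0.5]
gripper_width: 0.0402
```

{"name": "step_arm", "arguments": {"plan": [[-0.06, 0.5, 0, 0], [-0.06, 0.5, 0, 0], [-0.06, 0.5, 0, 0], [-0.06, 0.5, 0, 0], [-0.06, 0.5, 0, 0], [-0.06, 0.5, 0, 0], [-0.06, 0.5, 0, 0], [-0.06, 0.5, 0, 0]]}}

```text
t: 11.88
tcp_pos: [0.4821, -0.0525, 0.0975]
ee_rot: [0.031, 0.706, -0.031, 0.706]
contact_force: [0.0, -2.0, 0.0]
gripper_width: 0.0399
```

```bash
python3 - <<'E'
from t import *
im=shot('top','pics/top5.png'); sc=shot('scene','pics/scene5.png')
to([.4785,-.0917,.093])
b=cv2.resize(sc['frame'][120:240,220:420,::-1],None,fx=4,fy=4)
cv2.imwrite('pics/b5s.png',b)
E
```

```text
tcp [ 0.482  -0.0523  0.0974] yaw y 84.98 F [ 0.4 -0.1  0.3] q [-0.2   0.43  1.93  0.    0.78 -0.12] t 11.975
shift cm [ 0.44 -3.96 -0.01]
```

View pics/b5s.png

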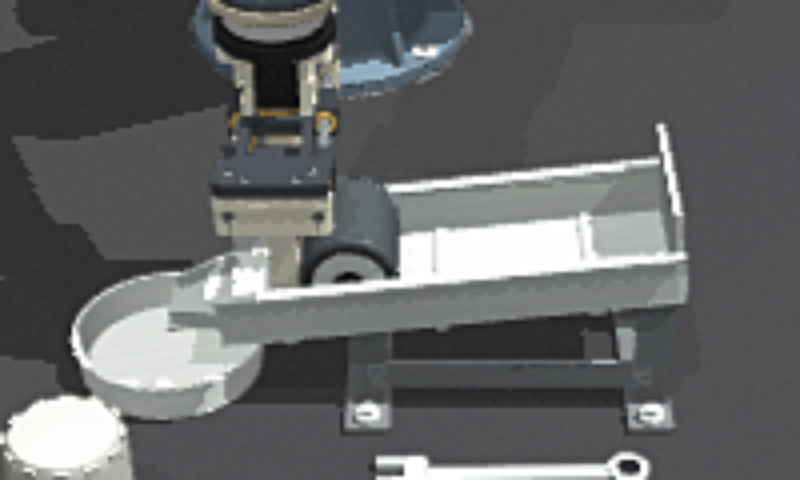

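{"name": "step_arm", "arguments": {"plan": [[-0.08, 0.7, 0, 0], [-0.09, 0.7, 0, 0], [-0.08, 0.7, 0, 0], [-0.09, 0.7, 0, 0], [-0.08, 0.7, 0, 0], [-0.09, 0.7, 0, 0], [-0.08, 0.7, 0, 0], [-0.09, 0.7, 0, 0]]}}

```text
t: 12.98
tcp_pos: [0.4873, 0.0029, 0.1046]
ee_rot: [0.031, 0.706, -0.031, 0.707]
contact_force: [-0.9, -2.0, 1.8]
gripper_width: 0.0397
```

{"name": "step_arm", "arguments": {"plan": [[-0.08, 0.7, 0, 0], [-0.09, 0.7, 0, 0], [-0.08, 0.7, 0, 0], [-0.09, 0.7, 0, 0], [-0.08, 0.7, 0, 0], [-0.09, 0.7, 0, 0], [-0.08, 0.7, 0, 0], [-0.09, 0.7, 0, 0]]}}

```text
t: 13.98
tcp_pos: [0.492, 0.0592, 0.1111]
ee_rot: [0.031, 0.706, -0.031, 0.706]
contact_force: [0.3, -1.7, 0.7]
gripper_width: 0.04
```

```bash
python3 - <<'E'
from t import *
im=shot('top','pics/top6.png'); sc=shot('scene','pics/scene6.png')
to([.4975,.1257,.1189])
b=cv2.resize(sc['frame'][120:240,220:420,::-1],None,fx=4,fy=4)
cv2.imwrite('pics/b6s.png',b)
E
```

```text
tcp [0.492  0.0594 0.1111] yaw y 84.99 F [-0.4  0.1 -0.7] q [0.03 0.42 1.9  0.   0.82 0.11] t 14.075
shift cm [-0.78  6.65 -0.03]
```

View pics/b6s.png

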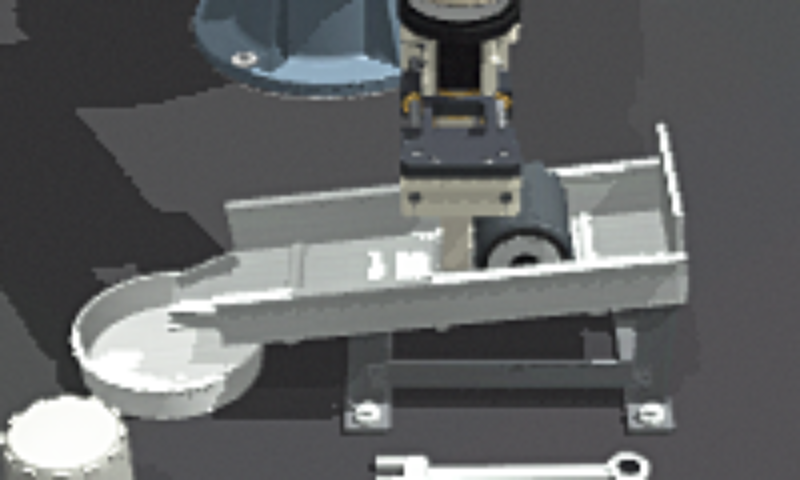

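The filter is past the middle rib and staying square. In the zoom its end face is at (525,255) and the last rib is at (590,230).

{"name": "step_arm", "arguments": {"plan": [[-0.06, 0.5, 0, 0], [-0.06, 0.5, 0, 0], [-0.06, 0.5, 0, 0], [-0.06, 0.5, 0, 0], [-0.06, 0.5, 0, 0], [-0.06, 0.5, 0, 0], [-0.06, 0.5, 0, 0], [-0.06, 0.5, 0, 0]]}}

```text
t: 15.08
tcp_pos: [0.4957, 0.0981, 0.1162]
ee_rot: [0.031, 0.706, -0.032, 0.707]
contact_force: [-0.6, -5.0, 2.6]
gripper_width: 0.0402
```

{"name": "step_arm", "arguments": {"plan": [[-0.06, 0.5, 0, 0], [-0.06, 0.5, 0, 0], [-0.05, 0.4, 0, 0], [-0.05, 0.4, 0, 0], [-0.05, 0.4, 0, 0], [-0.04, 0.3, 0, 0], [0, 0, 0, 0]]}}

```text
t: 15.95
tcp_pos: [0.4975, 0.1232, 0.1189]
ee_rot: [0.031, 0.707, -0.031, 0.706]
contact_force: [-1.2, -3.8, 0.6]
gripper_width: 0.04
```

```bash
python3 - <<'E'
from t import *
im=shot('top','pics/top7.png'); sc=shot('scene','pics/scene7.png')
to([.4975,.1257,.1189])
b=cv2.resize(sc['frame'][120:240,220:420,::-1],None,fx=4,fy=4)
cv2.imwrite('pics/b7s.png',b)
E
```

```text
tcp [0.4975 0.1232 0.1189] yaw y 84.95 F [-0.4 -4.9  0.8] q [ 0.15  0.44  1.85 -0.    0.86  0.24] t 16.05
shift cm [-0.    0.25 -0.02]
```

View pics/b7s.png

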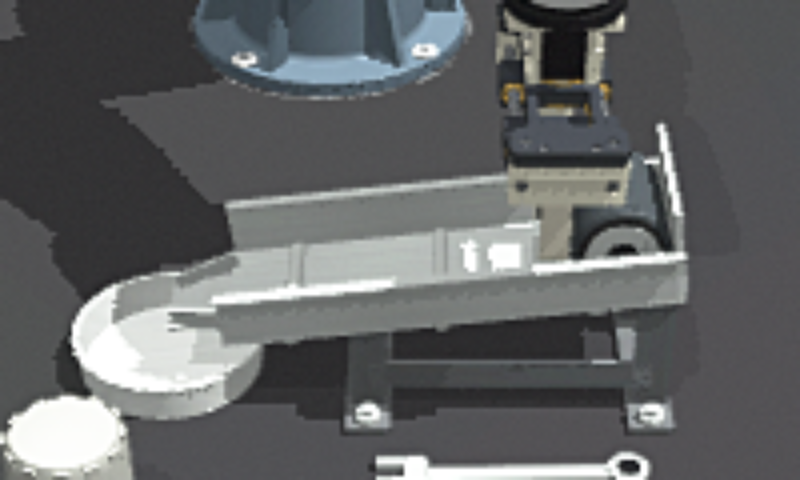

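{"name": "step_arm", "arguments": {"plan": [[0, 0.15, 0, 0], [0, 0, 0, 0]]}}

```text
t: 16.3
tcp_pos: [0.4974, 0.1234, 0.1189]
ee_rot: [0.03, 0.707, -0.032, 0.706]
contact_force: [-1.5, -16.4, 3.9]
gripper_width: 0.04
```

The force rises steeply with no travel, so the filter is against the stop. I'll back off gently and look.

{"name": "step_arm", "arguments": {"plan": [[0, -0.3, 0, 0], [0.02, -0.2, 0, 0], [0.02, -0.3, 0, 0], [0.04, -0.4, 0, 0], [0.06, -0.8, 0, 0], [0.12, -1, 0, 0], [0.12, -1, 0, 0], [0, 0, 0, 0]]}}

```text
t: 17.3
tcp_pos: [0.4942, 0.0843, 0.115]
ee_rot: [0.031, 0.706, -0.032, 0.706]
contact_force: [-0.4, 0.6, 0.4]
gripper_width: 0.0398
```

{"name": "step_arm", "arguments": {"plan": [[-3, 0, 0, 0], [-4, 0, 0, 0], [-4, 0, 0, 0], [-4, -4, 0, 0], [0, -6, 0, 0], [0, -6, 0, 0], [0, -6, 0, 0], [0, 0, 0, 0]]}}

```text
t: 18.3
tcp_pos: [0.4745, -0.1371, 0.2651]
ee_rot: [0.033, 0.706, -0.033, 0.706]
contact_force: [0.1, 1.2, 0.4]
gripper_width: 0.0397
```

```bash
python3 - <<'E'
from t import *
im=shot('top','pics/top8.png'); sc=shot('scene','pics/scene8.png')
to([.4975,.1257,.1189])
b=cv2.resize(sc['frame'][120:240,220:420,::-1],None,fx=4,fy=4)
cv2.imwrite('pics/b8s.png',b)
cv2.imwrite('pics/b8.png',cv2.resize(im['frame'][150:310,220:460,::-1],None,fx=3.3,fy=3.3))
E
```

```text
tcp [ 0.4748 -0.1341  0.265 ] yaw y 84.88 F [1.3 0.5 0.4] q [-0.37  0.21  1.75  0.    1.18 -0.28] t 18.4
shift cm [14.62 26.07 -0.06]
```

View pics/b8s.png

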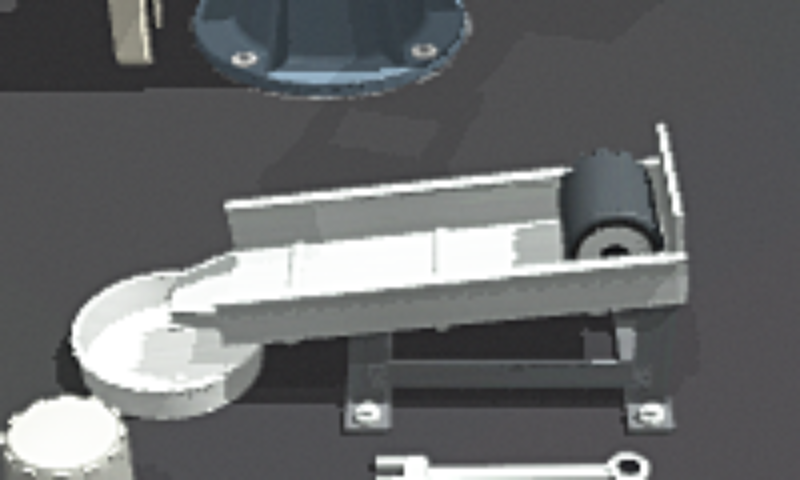

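View pics/b8.png

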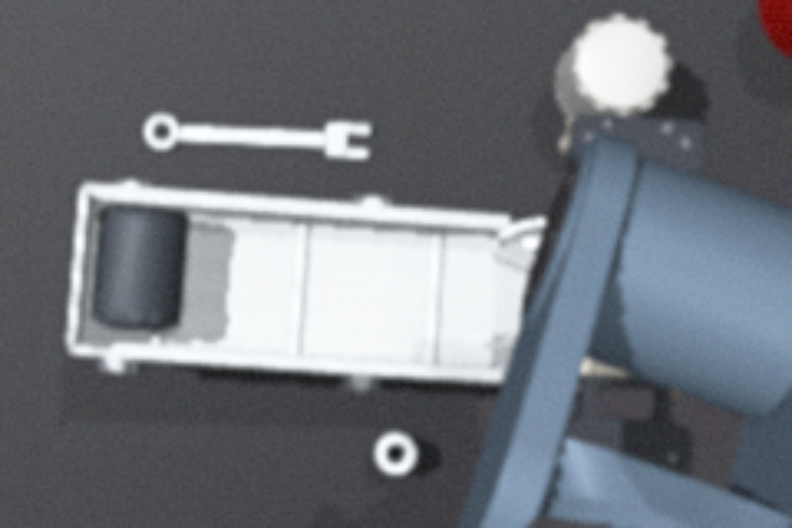

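```bash
python3 - <<'E'
from pan import *
sc=shot('scene','pics/scene9.png'); im=shot('top','pics/top9.png'); a=load('pics/scene8.npz')
d=cv2.absdiff(sc['frame'],a['frame'])[150:270,220:400]; print('change px',(d.max(2)>40).sum())
o3=np.array([.4772,-.0947,.06]); yaw=np.radians(84.95); s,c=np.sin(.122),np.cos(.122)
ux=np.array([np.cos(yaw)*c,np.sin(yaw)*c,s]); uz=np.array([-np.cos(yaw)*s,-np.sin(yaw)*s,c])
V=np.array(im['view']);C=-V[:3,:3].T@V[:3,3]
g=cv2.cvtColor(im['frame'],cv2.COLOR_RGB2GRAY)
# silhouette left/right columns at filter mid: rows
row=g[150+int(265/3.3)-2:150+int(265/3.3)+3,240:300].mean(0); print(row.astype(int))
for x in (.250,.255,.260,.265):
    ctr=o3+ux*x+uz*.033; v=C-ctr; D=np.hypot(v@ux,v@uz); th=np.arctan2(v@uz,v@ux); al=np.arccos(.033/D)
    P=[ctr+.033*(np.cos(t)*ux+np.sin(t)*uz) for t in (th-al,th+al)]
    print(x,proj(im,P).round(1).tolist())
E
```

```text
change px 0
[ 84 135 213 239 210 140 117 139 124  85  72  81  89  95 103 109 117 123
 127 125 120 111 103  99  91  85  81  75  73  66  63  59  52  50  44  73
 125 166 175 175 173 175 173 172 172 173 173 171 172 203 239 248 247 246
 246 246 246 246 246 246]
0.25 [[253.2, 233.4], [281.8, 235.3]]
0.255 [[251.0, 233.2], [279.6, 235.1]]
0.26 [[248.8, 233.1], [277.4, 235.0]]
0.265 [[246.6, 232.9], [275.3, 234.9]]
```

```bash
python3 - <<'E'
from t import *
a=load('pics/scene3.npz');b=load('pics/scene9.npz')
d=cv2.absdiff(a['frame'],b['frame']).max(2); print('pan region diff',(d[185:228,238:282]>60).sum())
robot.job_done(); print(robot.read_state()['t'])
E
```

```text
pan region diff 36
the job is handed in; nothing more can be done
the job is handed in; nothing more can be done
```

I pushed the drip pan with both open fingers until it stood under the spout. Then I pushed the filter with narrowed fingers up over the two remaining ribs to the end stop, backed off and handed the job in at about 18.5 s of the 61 s allowed.

- **Pan:** its measured centre was about 4 mm from below the lip (limit 25 mm). A later comparison of the pan area showed 36 changed pixels; I took these as moved shadows and did not measure the pan again.
- **Filter:** contact with the end stop showed as a rise to about 16 N with no travel. After I backed off, its outline in the top view matched a centre 260 to 265 mm up the gutter. Two pictures taken about 0.1 s apart showed no movement.
- **Other things on the bench:** those in the pictures looked unmoved; I did not measure each one. The gripper was well clear above the bench at hand-in.

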